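Lay out a beam line on the optical table

ROBOT

A 6-joint arm with a two-finger parallel gripper is mounted at the origin on the work surface. World frame = base frame: x ahead of the robot, y to its left, z up, the work surface at z = 0. Lengths are in m, angles in degrees, forces in N, time in s.
With the tool pointing down it reaches from about 0.375 to 0.9 m from the base axis. Payload 3.1 kg.
Tool frame: the origin (TCP) lies at the very end of the fingers, on their centre line; the grasp point (between the pads) lies 19 mm behind it; z points along the fingers, y is the line along which they close (so a half turn about z gives the same grasp; the last joint's range is limited). The gripper opens to 87 mm and grips with 3 to 60 N. Pads are 19 mm wide; open, the fingers measure 117 mm over their backs; the gripper's body (75 mm by 190 mm) begins 51 mm behind the grasp point.
Start: joints at [-80.816, 30.224, 82.088, -0, 67.689, -10.227], TCP at [0.208, -0.589, 0.223] pointing down, gripper open.
Joint ranges: [-176.69, 176.69], [-43.24, 126.21], [12.49, 139.97], [-82, 262], [0, 151.66], [-163.58, 163.58]. Speed limits (degrees/s): [159.86, 159.86, 180, 180, 180, 180].

INTERFACE

Orientations are given as a 3x3 rotation matrix whose columns are the frame's x, y, z axes.
In Python, from rig import bot, imaging gives the robot as it stands.
- The arm moves only by the tool drive_tool, never from a script. Its argument "deltas" is text: rows parted by semicolons, each of 5 numbers parted by spaces: the finger opening in mm, from 0 to 87, then the shift along the world's x, y, z in mm, then the turn about the world's z in rad. In form: jaw dx dy dz twist; .... A call has 1 to 12 rows; each row is the pose to reach, as a shift and turn from the pose commanded when the call began; what a row does not reach only later rows make up. A row lasts 1/10 s, in which the tool goes at most 50 mm and 8.59 degrees, less where a joint would pass 70% of its speed; a pose out of reach is approached as far as the arm can. A call with a gripper value outside its range is refused whole. The fingers move at their own pace and stop on an object; the grip force is fixed at half the most. Time passes only in rows, so rows that repeat a pose let the fingers close. It gives the time, the measured TCP pose, the force, the opening and the grip force at its end, in the units of the state.
- bot.read_state(): the state, without advancing time (a new reading comes with each control period).
- imaging.capture(name): name is "side" or "top"; returns the picture (400x640x3 uint8, red, green, blue); there is no depth.
- imaging.camera_model(name): a dict with "fx", "fy", "cx", "cy" (pixels), "T" (4x4, takes a point from camera to world coordinates). Camera axes: x right, y down, z forward; pixel columns grow to the right and rows downward; lengths in m; the calibration is good to about 2 mm. A picture is of the moment at which its call begins. camera_model takes no time and is no camera call.
- bot.hand_in(): hands the job in; it is judged then, once.
The state is a dict: "time_s": time; "joint_positions": joint angles; "qvel": joint speeds; "tau": joint torques, N m; "position": TCP position; "tcp_rot": TCP orientation; "force": force on the tool from outside, world axes, zero at the start; "moment": the same for the moment, N m; "opening": opening from 0.0 (shut) to 1.0 (fully open); "grasp_force": force on a finger pad.
Only numpy, scipy, OpenCV 4.12 (cv2) and the standard library are available. Lean on these libraries where they do the work, as an engineer would, in place of code of your own. Each camera call takes 0.05 s, during which the arm holds its last target. There are 200 camera calls.

TASK

Build the beam line on the black base strip between the lamp and the integrating sphere, in this order: stand the platform post midway between lamp and sphere; then stand the iris midway between the lamp and the platform post; then the lens midway between the platform post and the sphere; last, set the glass cube on top of the platform. Everything stands upright on the straight line from lamp to sphere, iris and lens looking along that line and the cube centred on the platform with its sides square to the line. Do not drop the cube, and leave the spare mirror where it is.

Things in the scene. Friction and masses are not known exactly. Their poses are not given: they have to be found in the camera images.
- strip: Fixed black base strip lying flat on the table, 70 mm wide (own x) x 620 mm long (own y) x 10 mm high, with rows of small steel dots. Origin: centre of its underside, on the table; its top is 10 mm above. Lamp and sphere stand on its centre line, one at own y = +260 mm and the other at -260 mm (either way round), so its centre is midway between them and its own y axis runs along the lamp-sphere line.
- lamp: Fixed lamp housing on the strip: upright grey cylinder, 62 mm diameter, 106 mm tall, black finned top, brass-rimmed ports at 75 mm height on both sides along the strip. Origin: centre of its underside (on the strip's top).
- sphere: Fixed integrating sphere on the strip: white ball of 70 mm diameter with a metal seam on a short post and 60 mm round foot, 110 mm tall, a port (75 mm up) on both sides along the strip. Origin: centre of its underside (on the strip's top).
- platform: Loose platform post, 0.3 kg, 60 mm tall: round steel foot of 60 mm diameter x 12 mm, 22 mm post, and on top a square aluminium plate 48 x 48 mm, 16 mm thick (44 to 60 mm height) with flat sides along own x and y; the plate's top face is at 60 mm. Starts standing on the table. Origin: centre of its underside, z up.
- iris: Loose iris on a post, 0.25 kg: square steel foot 50 x 50 x 12 mm, 14 mm post, and a thin upright round black ring of 46 mm diameter, 12 mm thick, centred 75 mm up (52 to 98 mm), with steel leaves on both faces and a 5 mm pin on top up to 108 mm. Its optical axis is its own y (both ways alike); across it, along own x, it has flat vertical cheeks 46 mm apart, 12 mm wide, from 63 to 87 mm height, good to grip. Starts standing on the table. Origin: centre of its underside, z up.
- lens: Loose lens on a post, 0.26 kg: round steel foot of 52 mm diameter x 12 mm, 14 mm post, and an upright square black plate 46 x 46 mm, 12 mm thick, centred 75 mm up (52 to 98 mm), pierced by a 32 mm diameter black tube 36 mm long with glass at both ends. The tube (optical axis) runs along own y (both ways alike); the plate's flat sides are 46 mm apart along own x, good to grip. Starts standing on the table. Origin: centre of its underside, z up.
- cube: Loose glass beamsplitter cube, 30 mm each way, 0.07 kg, clear with a dark diagonal plane inside. Sides along own x and y (all four alike for this job). Starts on the table. Origin: centre of its underside, z up.
- mirror: Spare mirror mount that stands loose beyond the strip (on the side away from the robot) and must stay where it is: two parallel square black plates 44 mm wide, 80 mm tall in all, two small brass knobs behind, round steel foot of 44 mm diameter. Origin: centre of its underside.
Not all that is in view belongs to the job. Of the things like the cube, leave any that is red; of the rest the smaller one is meant. What is shaped like the iris but green is not meant.

How it is judged (in metres and radians):
On the way, in this order (a step that is already met when the one before it is completed fails the run):
1. the platform post stands released on the strip midway between lamp and sphere (x of platform in the frame of strip between -0.015 and 0.015 m and z of platform in the frame of strip between 0.006 and 0.014 m and contact force between platform and the fingers below 0.05 N and linear speed of platform below 0.03 m/s and angular speed of platform below 0.3 rad/s and angle between platform's own z axis and vertical below 0.1 rad and y of platform in the frame of strip between -0.015 and 0.015 m), for 0.2 s.
2. then the iris stands released on the strip midway between lamp and platform post, looking along the line (x of iris in the frame of strip between -0.015 and 0.015 m and z of iris in the frame of strip between 0.006 and 0.014 m and contact force between iris and the fingers below 0.05 N and linear speed of iris below 0.03 m/s and angular speed of iris below 0.3 rad/s and angle between iris's own z axis and vertical below 0.1 rad and angle between the y axis of iris and the y axis of strip, either way round below 0.26 rad and ((y of lamp in the frame of strip above 0 m and y of iris in the frame of strip between 0.115 and 0.145 m) or (y of lamp in the frame of strip below 0 m and y of iris in the frame of strip between -0.145 and -0.115 m))), for 0.2 s.
3. then the lens stands released on the strip midway between platform post and sphere, looking along the line (x of lens in the frame of strip between -0.015 and 0.015 m and z of lens in the frame of strip between 0.006 and 0.014 m and contact force between lens and the fingers below 0.05 N and linear speed of lens below 0.03 m/s and angular speed of lens below 0.3 rad/s and angle between lens's own z axis and vertical below 0.1 rad and angle between the y axis of lens and the y axis of strip, either way round below 0.26 rad and ((y of sphere in the frame of strip above 0 m and y of lens in the frame of strip between 0.115 and 0.145 m) or (y of sphere in the frame of strip below 0 m and y of lens in the frame of strip between -0.145 and -0.115 m))), for 0.2 s.
4. last, the cube rests released on the platform, centred and square to the line (horizontal distance between cube and platform below 0.01 m and z of cube in the frame of platform between 0.056 and 0.064 m and contact force between cube and the fingers below 0.05 N and linear speed of cube below 0.03 m/s and angular speed of cube below 0.3 rad/s and angle between cube's own z axis and vertical below 0.1 rad and (angle between the x axis of cube and the y axis of strip, either way round below 0.26 rad or angle between the x axis of cube and the x axis of strip, either way round below 0.26 rad)), for 0.2 s.
At the end, for the whole second after the job is handed in: All released, at rest, upright (0.1 rad): platform post at the strip's centre, iris 130 mm from it towards the lamp, lens 130 mm towards the sphere (each +-15 mm along and across), both looking along the line (0.26 rad); cube on the platform, centred to 10 mm, square to the line (0.26 rad) (all of step 1 and all of step 2 and all of step 3 and all of step 4); the robot touches nothing.
It fails at once if the spare mirror is moved by more than 15 mm or tipped (distance of mirror from where it was at the start of the episode above 0.015 m or angle between mirror's own z axis and vertical above 0.3 rad).
It fails at once if the cube is dropped: it falls free of the fingers faster than 0.7 m/s (a fall of about 25 mm) (contact force between cube and the fingers below 0.05 N and linear speed of cube above 0.7 m/s).
It also fails if it takes over 104 s, if anything falls off the work surface, if the arm or the gripper's body presses on something with over 40 N, if the wrist force passes 120 N, or if a joint passes its speed limit or range.

## Working session

There is one attempt and no reset: what is moved stays moved. The work goes in short steps, Python scripts to look and compute and a tool call to move; the robot and the scene stay as the last step left them, time stands still between calls to the robot, and variables do not carry over. Pictures are saved under pics/ and viewed, at most 17 in all, crops included, and the job is handed in when it is done.

Besides the shell and the picture viewer there is one more tool, called in YAML: its name, and indented under it one key for each argument. drive_tool: Moves the arm, as the interface text tells. Its arguments: {"type":"object","properties":{"deltas":{"type":"string"}},"required":["deltas"]}

```bash
ls; mkdir -p pics; python3 - <<'E'
from rig import bot, imaging
import cv2
for n in("top","side"):
    cv2.imwrite(f"pics/{n}0.png",imaging.capture(n)[:,:,::-1]); print(n,imaging.camera_model(n))
s=bot.read_state();print(s["time_s"],s["position"],s["tcp_rot"])
E
```

```text
pics
top {'fx': 416.4516815198278, 'fy': 416.4516815198278, 'cx': 322.31529845744546, 'cy': 195.59109602493282, 'T': array([[ 0.00891967, -0.99307939,  0.11710582,  0.4018623 ],
       [-0.99976465, -0.00654049,  0.0206851 ,  0.00644525],
       [-0.01977602, -0.11726277, -0.992904  ,  1.00424052],
       [ 0.        ,  0.        ,  0.        ,  1.        ]])}
side {'fx': 366.9440594502032, 'fy': 366.9440594502032, 'cx': 324.2983975488745, 'cy': 193.5727951781909, 'T': array([[-0.80282634, -0.4351924 ,  0.407526  ,  0.21272185],
       [-0.59611057,  0.59857037, -0.53513148,  0.44438048],
       [-0.01104783, -0.67254821, -0.73997085,  0.60825849],
       [ 0.        ,  0.        ,  0.        ,  1.        ]])}
0.1 [ 0.20763501 -0.58881234  0.22166847] [[ 9.43156598e-01  3.32348507e-01 -3.17802384e-04]
 [ 3.32348486e-01 -9.43154703e-01  1.92077270e-03]
 [ 3.38629125e-04 -1.91721058e-03 -9.99998105e-01]]
```

View pics/top0.png

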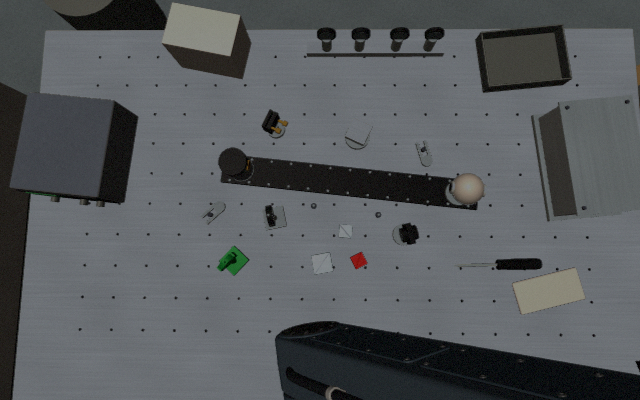

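View pics/side0.png

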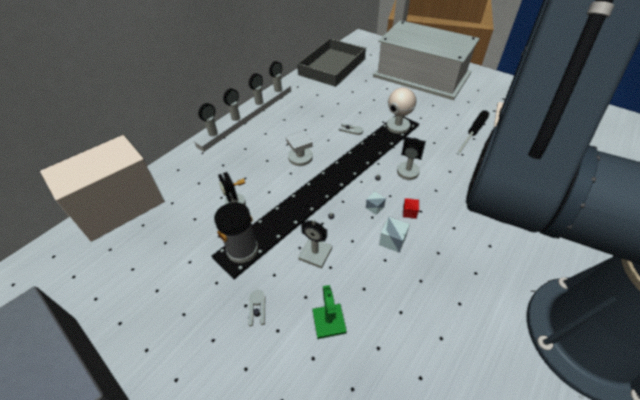

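The top view shows the lamp at (235,165), the sphere at (466,189) and the platform post at (357,137) beyond the strip. The iris is at (275,217), the lens at (405,234), the small cube at (346,231) and the mirror at (273,125). I'll enlarge the top view to measure.

```bash
cat > h.py <<'E'
import numpy as np, cv2
from rig import bot, imaging
def ray(n,u,v,z):
    m=imaging.camera_model(n);T=m["T"]
    d=T[:3,:3]@np.array([(u-m["cx"])/m["fx"],(v-m["cy"])/m["fy"],1]);o=T[:3,3]
    return (o+d*(z-o[2])/d[2])[:2]
def proj(n,p):
    m=imaging.camera_model(n);T=m["T"];q=T[:3,:3].T@(np.array(p)-T[:3,3])
    return np.array([m["fx"]*q[0]/q[2]+m["cx"],m["fy"]*q[1]/q[2]+m["cy"]])
def crop(n,name,x0,y0,w,h,k):
    im=imaging.capture(n)[:,:,::-1]
    c=cv2.resize(im[y0:y0+h,x0:x0+w],None,fx=k,fy=k,interpolation=cv2.INTER_CUBIC)
    c=cv2.convertScaleAbs(c,alpha=1.4,beta=15)
    for i in range(0,w,20): cv2.putText(c,str(x0+i),(i*k,8),0,.3,(0,255,255)); cv2.line(c,(i*k,8),(i*k,14),(0,255,255))
    for i in range(0,h,20): cv2.putText(c,str(y0+i),(0,i*k+4),0,.3,(0,255,255)); cv2.line(c,(20,i*k),(26,i*k),(0,255,255))
    cv2.imwrite("pics/"+name,c); return im
E
python3 - <<'E'
from h import *
im=crop("top","t1.png",255,105,180,170,4)
im=im.astype(int)
b=im.max(2)
m=((b<75)).astype(np.uint8)
# strip mask: dark region between lamp and sphere
m=cv2.morphologyEx(m,cv2.MORPH_CLOSE,np.ones((5,5)))
n,l,st,ce=cv2.connectedComponentsWithStats(m)
i=l[183,320];print(i,st[i])
mm=(l==i).astype(np.uint8)
lines=[]
E1=[];E2=[]
for u in range(290,430,5):
    c=np.where(mm[:,u])[0];E1.append(ray("top",u,c.min()-.5,.01));E2.append(ray("top",u,c.max()+.5,.01))
for E in(E1,E2):
    vx,vy,x,y=cv2.fitLine(np.array(E,np.float32),cv2.DIST_HUBER,0,.01,.01).ravel();print("edge",vx,vy,x+vx/vy*(0-y),np.degrees(np.arctan2(vx,vy)))
# lower end corners
for u,v in((221,182),(477,209)):print(ray("top",u,v,.01))
E
```

```text
58 [ 218  147  260   63 7172]
edge 0.10287312 0.9946945 0.5939346 5.9046416
edge 0.102832325 0.9946987 0.5222893 5.902292
[0.55070094 0.27324542]
[ 0.48944413 -0.34100837]
```

View pics/t1.png

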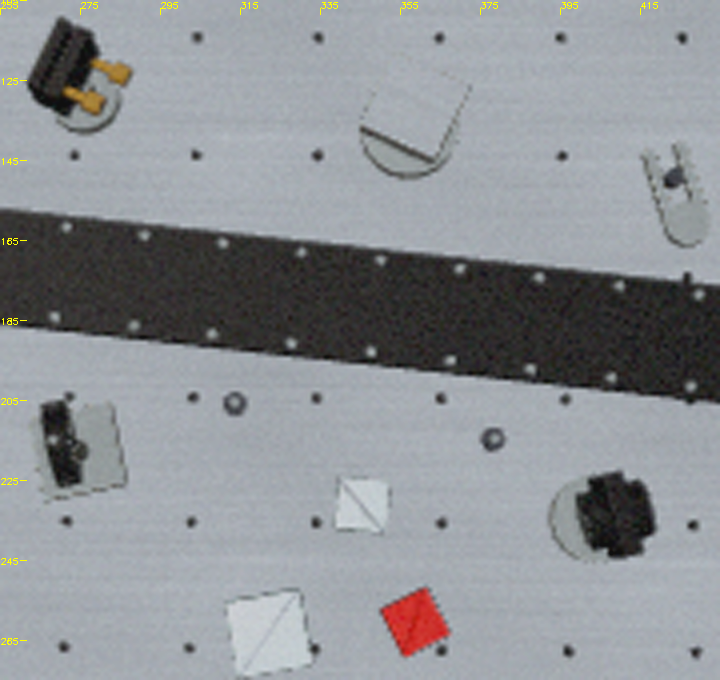

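The crop shows the plate corners at crop pixels (360,126), (436,159) and (470,86). The iris foot corners are at (114,403), (127,485) and (45,502), the lens foot is centred near (593,518), and the small cube top is at about (362,504). Next I convert these to world positions and check them against the side view.

```bash
cat >> h.py <<'E'
def cr(x,y,z,x0=255,y0=105,k=4): return ray("top",(x+.5)/k-.5+x0,(y+.5)/k-.5+y0,z)
E
python3 - <<'E'
from h import *
r=lambda a:np.round(a,4)
print("dotmid",r((cr(380,260,.01)+cr(371,352,.01))/2))
P=[cr(*p,.06) for p in((360,126),(436,159),(470,86))]
print("plat",r((P[0]+P[2])/2),[r(np.linalg.norm(P[i]-P[1])) for i in(0,2)],"foot bottom",r(cr(408,178,.012)),[np.degrees(np.arctan2(*(P[i]-P[1])[::-1])) for i in(0,2)])
I=[cr(*p,.012) for p in((114,403),(127,485),(45,502))]
print("iris",r((I[0]+I[2])/2),[r(np.linalg.norm(I[i]-I[1])) for i in(0,2)],[np.degrees(np.arctan2(*(I[i]-I[1])[::-1])) for i in(0,2)],"pin",r(cr(53,440,.108)))
print("lens foot",r(cr(593,518,.012)),"plate top",r(cr(617,513,.098)))
print("cube",r(cr(362,504,.03)))
# lamp / sphere
for n,u,v,z in(("lamp",234,161,.116),("sphere",468,189,.085)):print(n,r(ray("top",u,v,z)))
im=crop("side","s1.png",270,110,180,150,4)
for k,p in dict(plat=(*((P[0]+P[2])/2),.06),iris=(*((I[0]+I[2])/2),0),cube=(*cr(362,504,.03),.03),lens=(*cr(593,518,.012),.0),c=(.5545,-.037,.01)).items():print(k,(proj("side",p)-[270,110])*4)
E
```

```text
dotmid [ 0.5548 -0.0357]
plat [ 0.6645 -0.0563] [np.float64(0.048), np.float64(0.0477)] foot bottom [ 0.633  -0.0552] [np.float64(66.20633491324624), np.float64(-24.552757319099516)]
iris [0.4649 0.1409] [np.float64(0.0498), np.float64(0.0499)] [np.float64(10.115348482239936), np.float64(102.15846779172323)] pin [0.4654 0.1424]
lens foot [ 0.4284 -0.1642] plate top [ 0.4289 -0.1624]
cube [ 0.4349 -0.0272]
lamp [0.5812 0.2181]
sphere [ 0.5271 -0.2966]
plat [117.62342549 115.96964918]
iris [186.7873704  575.75767743]
cube [424.9487487  353.26505372]
lens [550.92170261 250.8912466 ]
c [250.71928857 273.93940767]
```

View pics/s1.png

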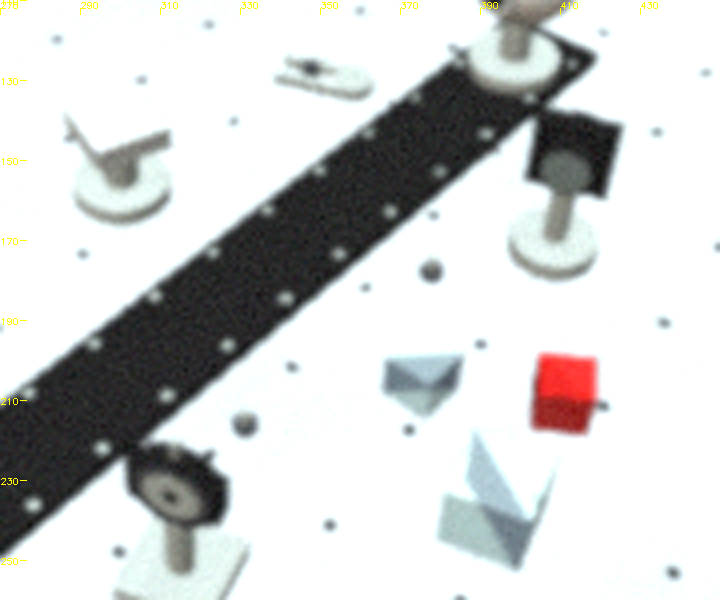

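drive_tool:
  deltas: "87 456.5 532.5 0 0.81;87 456.5 532.5 0 0.81;87 456.5 532.5 0 0.81;87 456.5 532.5 0 0.81;87 456.5 532.5 0 0.81;87 456.5 532.5 0 0.81;87 456.5 532.5 0 0.81;87 456.5 532.5 0 0.81;87 456.5 532.5 0 0.81;87 456.5 532.5 0 0.81;87 456.5 532.5 0 0.81;87 456.5 532.5 0 0.81"

```text
time_s: 1.4
position: [0.5993, -0.1321, 0.2225]
tcp_rot: [[0.409, 0.912, -0.0], [0.912, -0.409, -0.0], [-0.0, -0.0, -1.0]]
force: [0.9, -0.5, 0.2]
opening: 1.0
grasp_force: 0.0
```

drive_tool:
  deltas: "87 65 76 0 0;87 65 76 0 0;87 65 76 -50 0;87 65 76 -100 0;87 65 76 -100 0"

```text
time_s: 1.9
position: [0.657, -0.0557, 0.1141]
tcp_rot: [[0.408, 0.913, -0.018], [0.913, -0.408, 0.004], [-0.003, -0.018, -1.0]]
force: [-1.8, -0.5, -0.7]
opening: 1.002
grasp_force: 0.0
```

```bash
python3 - <<'E'
from h import *
s=bot.read_state();print(s["time_s"],s["position"],np.degrees(np.arctan2(s["tcp_rot"][1][1],s["tcp_rot"][0][1])))
crop("side","s2.png",240,70,130,120,5)
E
```

```text
1.9 [ 0.65695719 -0.0556748   0.11406719] -24.112742802389455
```

View pics/s2.png

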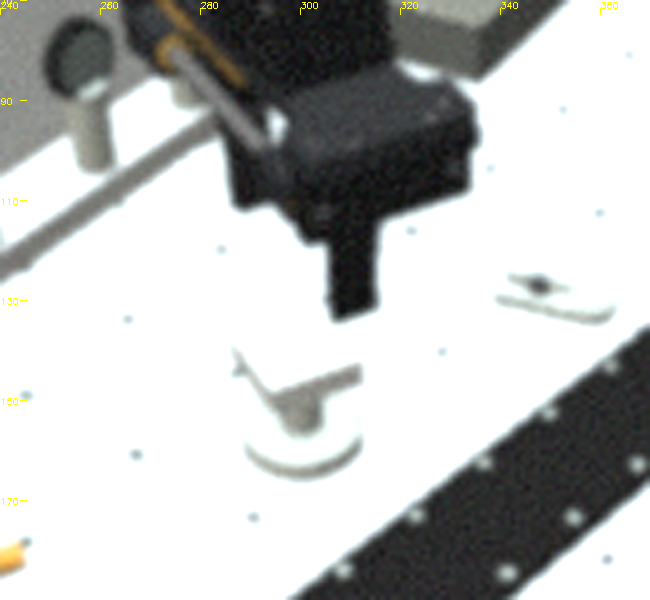

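drive_tool:
  deltas: "87 0 0 0 0;87 0 0 0 0;87 0 0 0 0"

```text
time_s: 2.25
position: [0.665, -0.0588, 0.1259]
tcp_rot: [[0.41, 0.912, 0.006], [0.912, -0.41, -0.001], [0.001, 0.006, -1.0]]
force: [0.6, -0.2, 0.3]
opening: 0.997
grasp_force: 0.0
```

```bash
python3 - <<'E'
from h import *
s=bot.read_state();p=s["position"];print(p,s["tcp_rot"][:,1])
for q in(.05,0,-.05): print((proj("side",p+q*s["tcp_rot"][:,1])-[240,70])*5)
E
```

```text
[ 0.66504105 -0.05879655  0.12593574] [ 0.91201218 -0.41012221  0.00579331]
[241.8208104 167.9214295]
[290.52437442 224.78129212]
[342.88682305 285.9127862 ]
```

drive_tool:
  deltas: "87 0 2 -30 0;87 0 2 -60 0;87 0 2 -80 0;87 0 2 -90 0;87 0 2 -90 0;87 0 2 -90 0;40 0 2 -90 0;40 0 2 -90 0;40 0 2 -90 0;40 0 2 -90 0;40 0 2 -90 0;40 0 2 -90 0"

```text
time_s: 3.45
position: [0.6641, -0.0561, 0.0328]
tcp_rot: [[0.41, 0.912, 0.002], [0.912, -0.41, -0.0], [0.0, 0.002, -1.0]]
force: [1.5, -0.1, -0.9]
opening: 0.545
grasp_force: 30.0
```

drive_tool:
  deltas: "40 0 0 20 0;40 0 0 40 0;40 -36 6 40 0.1;40 -73 13 40 0.2;40 -109.5 19 40 0.318;40 -109.5 19 40 0.318;40 -109.5 19 40 0.318;40 -109.5 19 40 0.318"

```text
time_s: 4.25
position: [0.5551, -0.0373, 0.0726]
tcp_rot: [[0.104, 0.995, 0.002], [0.995, -0.104, -0.001], [-0.0, 0.002, -1.0]]
force: [-0.5, -0.6, -3.1]
opening: 0.543
grasp_force: 30.0
```

```bash
python3 - <<'E'
from h import *
s=bot.read_state();print(s["time_s"],s["position"],s["force"],s["opening"],np.degrees(np.arctan2(s["tcp_rot"][1][1],s["tcp_rot"][0][1])))
crop("side","s3.png",250,100,140,120,5)
E
```

```text
4.25 [ 0.55511767 -0.03732831  0.0725539 ] [-0.46402056 -0.61698845 -3.08016927] 0.5425308013565894 -5.990702691235165
```

View pics/s3.png

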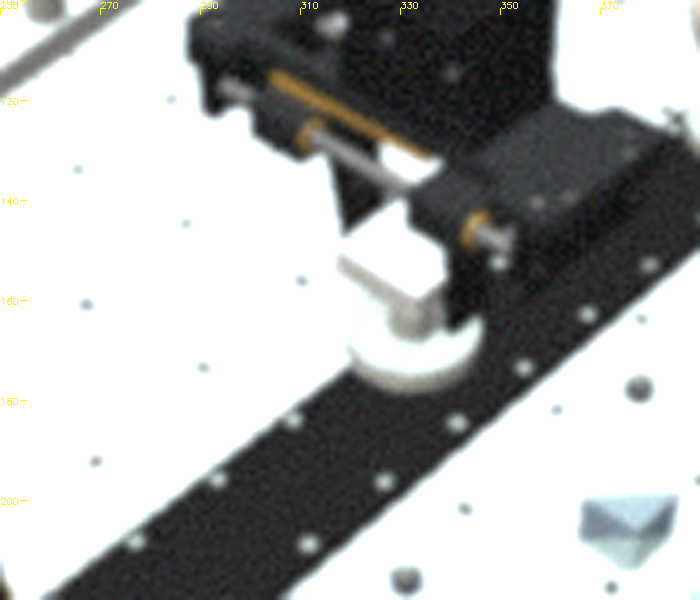

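The picture shows the post held upright above the strip, foot at about (331,168). I'll set it down.

drive_tool:
  deltas: "40 0 0 -12 0;40 0 0 -22 0;40 0 0 -27 0;40 0 0 -29.5 0;40 0 0 -29.5 0;40 0 0 -29.5 0;70 0 0 -29.5 0;70 0 0 -29.5 0;70 0 0 -29.5 0;87 0 0 -29.5 0;87 0 0 -29.5 0;87 0 0 -29.5 0"

```text
time_s: 5.5
position: [0.5538, -0.0369, 0.0431]
tcp_rot: [[0.104, 0.995, 0.0], [0.995, -0.104, -0.0], [-0.0, 0.0, -1.0]]
force: [0.1, -0.4, -0.2]
opening: 0.958
grasp_force: 0.0
```

drive_tool:
  deltas: "87 0 0 20 0;87 0 0 60 0;87 0 0 110 0;87 -20 40 155 0.1;87 -40 80 155 0.2;87 -60 120 155 0.288;87 -80 160 155 0.288;87 -89 178 155 0.288;87 -89 178 155 0.288;87 -89 178 155 0.288;87 -89 178 155 0.288"

```text
time_s: 6.6
position: [0.4657, 0.1402, 0.1981]
tcp_rot: [[-0.182, 0.983, 0.001], [0.983, 0.182, -0.0], [-0.0, 0.001, -1.0]]
force: [-0.4, -0.5, -0.1]
opening: 1.002
grasp_force: 0.0
```

```bash
python3 - <<'E'
from h import *
s=bot.read_state();print(s["time_s"],s["position"],np.degrees(np.arctan2(s["tcp_rot"][1][1],s["tcp_rot"][0][1])))
im=crop("side","s4.png",255,120,150,140,4)
g=im.astype(int);
for k,p in dict(plat=(.554,-.037,.07)).items():print(k,(proj("side",p)-[255,120])*4)
E
```

```text
6.6 [0.46571562 0.14022995 0.19810331] 10.48933987027717
plat [312.11750957 156.45108744]
```

View pics/s4.png

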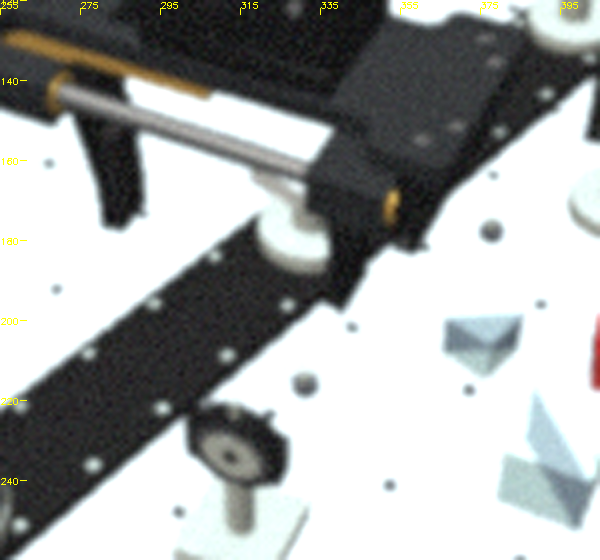

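The post stands on the strip, foot at about (329,178). The gripper hangs above the iris, which is at (312,235). I descend and grip.

drive_tool:
  deltas: "87 -1 1 -40 0;87 -1 1 -80 0;87 -1 1 -110 0;87 -1 1 -130 0;87 -1 1 -141 0;87 -1 1 -141 0;87 -1 1 -141 0;40 -1 1 -141 0;40 -1 1 -141 0;40 -1 1 -141 0;40 -1 1 -141 0;40 -1 1 -141 0"

```text
time_s: 7.85
position: [0.4639, 0.1422, 0.0573]
tcp_rot: [[-0.183, 0.983, 0.001], [0.983, 0.183, 0.0], [-0.0, 0.001, -1.0]]
force: [-0.1, 0.4, -0.2]
opening: 0.633
grasp_force: 0.0
```

drive_tool:
  deltas: "40 0 0 0 0;40 0 0 0 0"

```text
time_s: 8.05
position: [0.4648, 0.1422, 0.0573]
tcp_rot: [[-0.183, 0.983, 0.002], [0.983, 0.183, 0.0], [-0.0, 0.002, -1.0]]
force: [1.6, 0.7, 0.8]
opening: 0.525
grasp_force: 29.9
```

drive_tool:
  deltas: "40 0 0 20 0;40 0 0 40 0;40 34 -17 40 -0.1;40 68 -34 40 -0.2;40 103 -50 40 -0.286;40 103 -50 40 -0.286;40 103 -50 40 -0.286;40 103 -50 40 -0.286;40 103 -50 28 -0.286;40 103 -50 18 -0.286;40 103 -50 14 -0.286;40 103 -50 14 -0.286"

```text
time_s: 9.25
position: [0.5655, 0.0924, 0.0697]
tcp_rot: [[0.101, 0.995, -0.003], [0.995, -0.101, 0.0], [-0.0, -0.003, -1.0]]
force: [0.3, 0.6, -3.0]
opening: 0.522
grasp_force: 29.9
```

```bash
python3 - <<'E'
from h import *
s=bot.read_state();print(s["time_s"],s["position"],np.degrees(np.arctan2(s["tcp_rot"][1][1],s["tcp_rot"][0][1])))
im=crop("side","s5.png",220,140,130,120,5)
E
```

```text
9.25 [0.56550652 0.09235613 0.0697495 ] -5.816236290443887
```

View pics/s5.png

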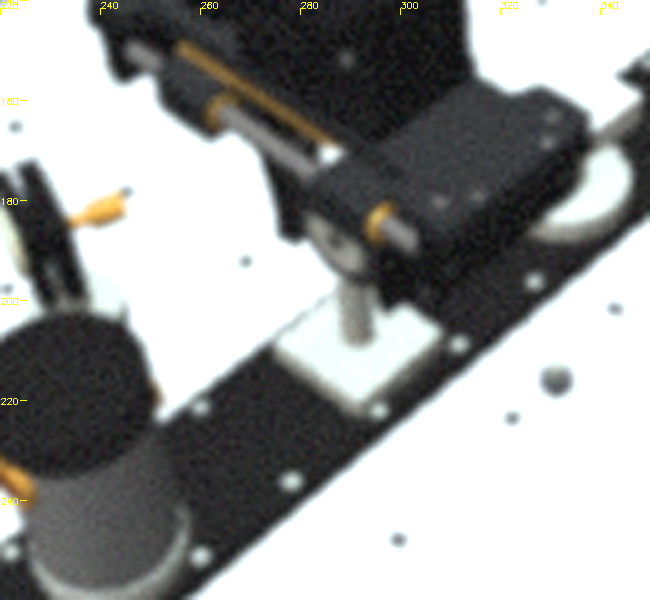

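The iris is held upright and square over the strip, foot at about (291,208). I'll lower and release.

drive_tool:
  deltas: "40 1 0 -2 0;40 1 0 -3.5 0;40 1 0 -3.5 0;60 1 0 -3.5 0;60 1 0 -3.5 0;87 1 0 -3.5 0;87 1 0 -3.5 0;87 1 0 -3.5 0;87 1 0 30 0;87 1 0 70 0;87 1 0 120 0;87 1 0 120 0"

```text
time_s: 10.5
position: [0.5726, 0.0921, 0.1979]
tcp_rot: [[0.102, 0.995, 0.015], [0.995, -0.102, -0.0], [0.001, 0.015, -1.0]]
force: [0.7, 0.0, -0.3]
opening: 0.994
grasp_force: 0.0
```

```bash
python3 - <<'E'
from h import *
im=crop("top","t2.png",330,195,100,75,8)
b=im.max(2)[215:250,395:422]
m=(b<70).astype(np.uint8)
n,l,st,ce=cv2.connectedComponentsWithStats(m);i=1+st[1:,4].argmax()
c=cv2.findContours((l==i).astype(np.uint8),0,2)[0][0];print(st[i],cv2.minAreaRect(c))
E
```

```text
[  4   8  20  22 309] ((13.470589637756348, 18.382352828979492), (20.858062744140625, 17.70509910583496), 75.96376037597656)
```

View pics/t2.png

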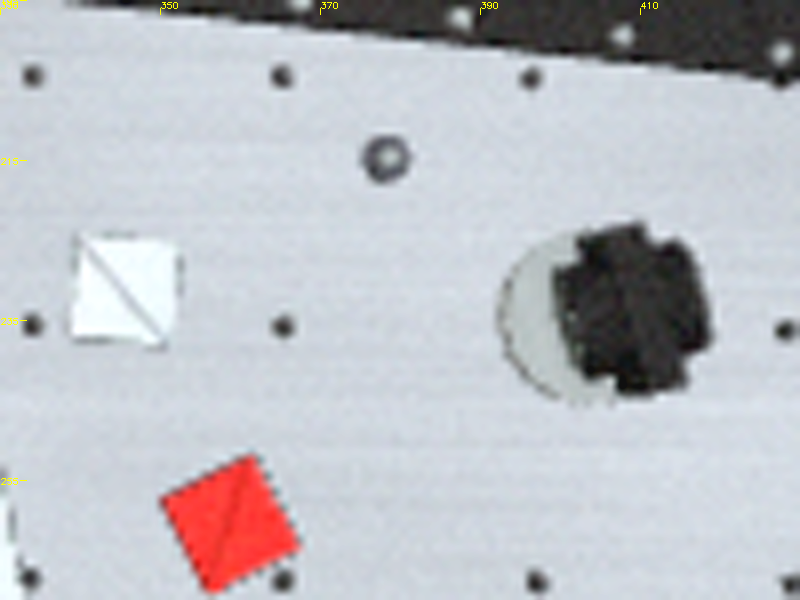

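The crop shows the lens plate centred at about (408,233), turned by 14°. The small cube is at about (346,231), already nearly parallel to the strip. I go over the lens.

drive_tool:
  deltas: "87 -23 -42 10 0.06;87 -46 -84 10 0.12;87 -69 -126 10 0.18;87 -93 -170 10 0.24;87 -116 -213 10 0.3;87 -139 -256 10 0.354;87 -139 -256 10 0.354;87 -139 -256 10 0.354;87 -139 -256 10 0.354"

```text
time_s: 11.45
position: [0.4285, -0.1628, 0.2003]
tcp_rot: [[-0.249, 0.968, -0.001], [0.968, 0.249, 0.002], [0.002, -0.001, -1.0]]
force: [-0.2, 0.6, -0.1]
opening: 0.997
grasp_force: 0.0
```

drive_tool:
  deltas: "87 0 0 -40 0;87 0 0 -80 0;87 0 0 -110 0;87 0 0 -130 0;87 0 0 -142 0;87 0 0 -142 0;87 0 0 -142 0;40 0 0 -142 0;40 0 0 -142 0;40 0 0 -142 0;40 0 0 -142 0;40 0 0 -142 0"

```text
time_s: 12.65
position: [0.4288, -0.1641, 0.0593]
tcp_rot: [[-0.249, 0.968, 0.0], [0.968, 0.249, -0.0], [-0.0, 0.0, -1.0]]
force: [0.3, 0.5, 1.1]
opening: 0.626
grasp_force: 0.0
```

drive_tool:
  deltas: "40 0 0 0 0;40 0 0 0 0;40 0 0 0 0"

```text
time_s: 12.95
position: [0.4287, -0.164, 0.0591]
tcp_rot: [[-0.249, 0.968, -0.0], [0.968, 0.249, -0.0], [-0.0, -0.0, -1.0]]
force: [0.3, -0.2, 1.4]
opening: 0.526
grasp_force: 30.0
```

```bash
python3 - <<'E'
from h import *
im=crop("side","s6.png",220,100,220,170,3)
E
```

```text
(no output)
```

View pics/s6.png

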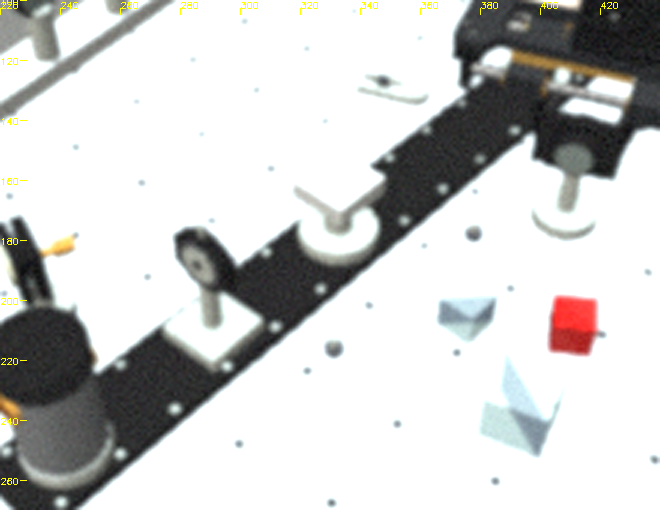

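The iris and post stand upright on the strip at about (291,208) and (333,178), and the lens is gripped at (409,155). I place the lens next and check the other two numerically.

drive_tool:
  deltas: "40 0 0 20 0;40 0 0 40 0;40 37 -1 40 -0.12;40 74 -2 40 -0.24;40 112 -2.5 40 -0.354;40 112 -2.5 40 -0.354;40 112 -2.5 40 -0.354;40 112 -2.5 40 -0.354;40 112 -2.5 28 -0.354;40 112 -2.5 18 -0.354;40 112 -2.5 14 -0.354;40 112 -2.5 14 -0.354"

```text
time_s: 14.2
position: [0.5396, -0.1661, 0.0718]
tcp_rot: [[0.102, 0.995, -0.003], [0.995, -0.102, 0.001], [0.001, -0.003, -1.0]]
force: [0.3, 0.4, -3.3]
opening: 0.525
grasp_force: 30.0
```

```bash
python3 - <<'E'
from h import *
s=bot.read_state();print(s["position"],np.degrees(np.arctan2(s["tcp_rot"][1][1],s["tcp_rot"][0][1])))
f=lambda x,y,z:ray("side",(x+.5)/3-.5+220,(y+.5)/3-.5+100,z)
print("plat foot",f(339,233,.022),"iris foot",f(214,325,.022))
im=crop("side","s7.png",330,70,130,110,5)
E
```

```text
[ 0.53961465 -0.16607543  0.0717794 ] -5.864478021352453
plat foot [ 0.54979037 -0.03027835] iris foot [0.56755714 0.09396071]
```

View pics/s7.png

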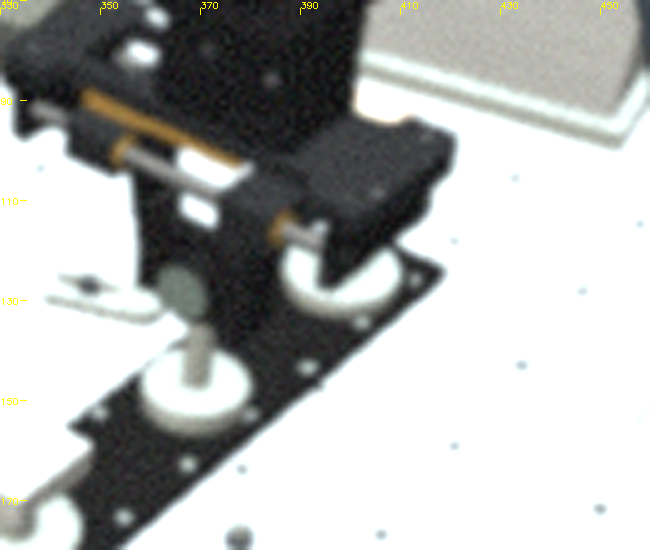

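The lens is square over the strip, foot at about (369,147). I lower and release it.

drive_tool:
  deltas: "40 1 0 -2 0;40 1 0 -3.7 0;40 1 0 -3.7 0;60 1 0 -3.7 0;60 1 0 -3.7 0;87 1 0 -3.7 0;87 1 0 -3.7 0;87 1 0 -3.7 0;87 1 0 30 0;87 1 0 70 0;87 1 0 120 0;87 1 0 120 0"

```text
time_s: 15.45
position: [0.5461, -0.1686, 0.1999]
tcp_rot: [[0.102, 0.995, 0.013], [0.995, -0.102, -0.007], [-0.006, 0.014, -1.0]]
force: [0.9, -1.0, -0.1]
opening: 0.994
grasp_force: 0.0
```

drive_tool:
  deltas: "50 -35 46 0 0;50 -70 93 0 0;50 -107 139 0 0;50 -107 139 0 0;50 -107 139 0 0;50 -107 139 -50 0;50 -107 139 -90 0;50 -107 139 -110 0;50 -107 139 -110 0;50 -107 139 -110 0;50 -107 139 -110 0"

```text
time_s: 16.55
position: [0.4361, -0.0281, 0.0839]
tcp_rot: [[0.102, 0.995, 0.003], [0.995, -0.102, -0.001], [-0.001, 0.003, -1.0]]
force: [-0.5, -0.0, 0.2]
opening: 0.573
grasp_force: 0.0
```

```bash
python3 - <<'E'
from h import *
s=bot.read_state();print(s["position"],s["tcp_rot"][:,1])
im=crop("side","s8.png",270,110,160,120,5)
E
```

```text
[ 0.43611142 -0.02810715  0.08393909] [ 0.99477042 -0.10209882  0.0027657 ]
```

View pics/s8.png

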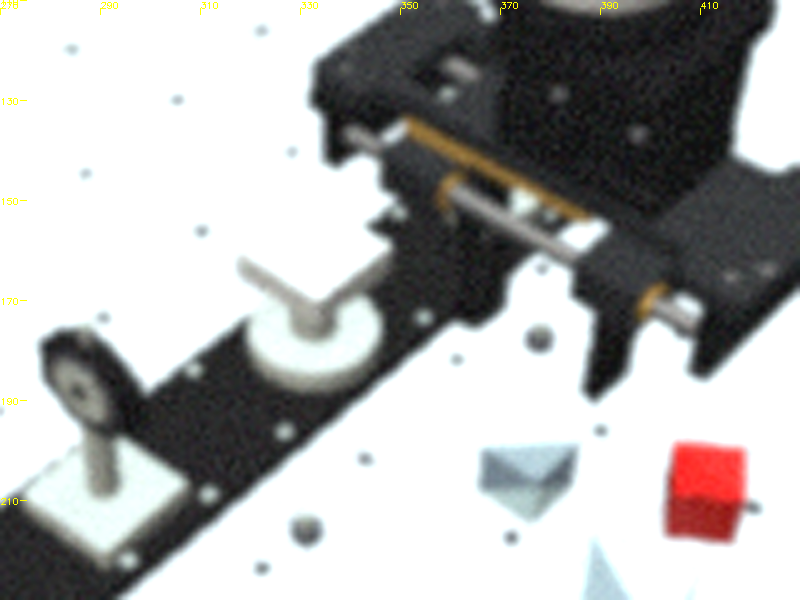

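The gripper sits above and in line with the small cube at (375,206), and the red one stays clear. I descend and grip.

drive_tool:
  deltas: "50 -1 0.5 -25 0;50 -1 0.5 -50 0;50 -1 0.5 -68 0;50 -1 0.5 -78 0;50 -1 0.5 -78 0;50 -1 0.5 -78 0;24 -1 0.5 -78 0;24 -1 0.5 -78 0;24 -1 0.5 -78 0;24 -1 0.5 -78 0;24 -1 0.5 -78 0;24 -1 0.5 -78 0"

```text
time_s: 17.8
position: [0.4342, -0.027, 0.0055]
tcp_rot: [[0.102, 0.995, 0.001], [0.995, -0.102, -0.0], [-0.0, 0.001, -1.0]]
force: [0.5, 0.1, 6.2]
opening: 0.345
grasp_force: 30.0
```

drive_tool:
  deltas: "24 0 0 15 0;24 0 0 40 0;24 0 0 70 0;24 0 0 95 0;24 0 0 95 0;24 0 0 95 0"

```text
time_s: 18.4
position: [0.4338, -0.0269, 0.1002]
tcp_rot: [[0.102, 0.995, 0.001], [0.995, -0.102, -0.0], [-0.0, 0.001, -1.0]]
force: [0.4, -0.8, -1.5]
opening: 0.341
grasp_force: 30.0
```

```bash
python3 - <<'E'
from h import *
s=bot.read_state();print(s["position"],s["opening"])
im=crop("side","s9.png",290,120,110,100,6)
pr=lambda p:np.round((proj("side",p)-[290,120]+.5)*6)
c=np.array([.5538,-.0369]);a=np.array([.9947,-.1029])*.024;b=np.array([.1029,.9947])*.024
print("corners",[pr((*(c+i*a+j*b),.07)) for i,j in((-1,-1),(-1,1),(1,1),(1,-1))])
C=np.array([pr((c[0]+.03*np.cos(t),c[1]+.03*np.sin(t),.01)) for t in np.linspace(0,6.28,60)]);print("foot base extents",C.min(0),C.max(0))
E
```

```text
[ 0.43375539 -0.02691129  0.10018358] 0.3411789536116111
corners [array([355., 235.]), array([267., 303.]), array([168., 242.]), array([256., 176.])]
foot base extents [182. 300.] [339. 412.]
```

View pics/s9.png

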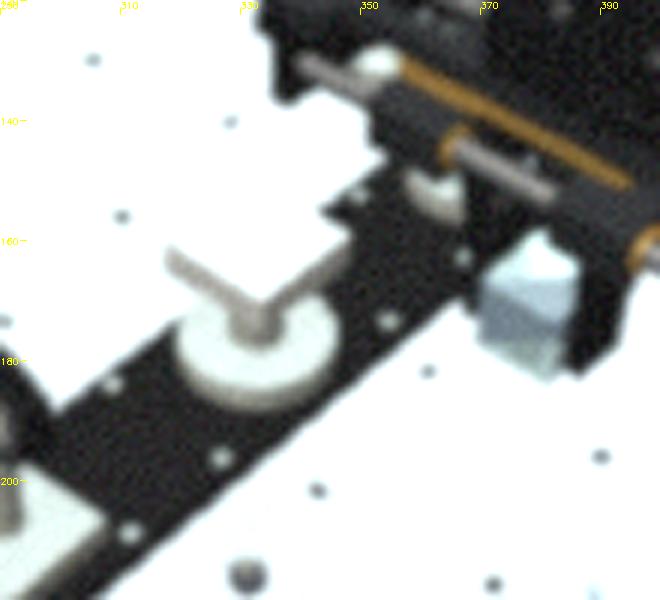

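The post is where it was meant to be, with plate corners within 1 px of the prediction. The cube is held level at (378,171), so I move it over the platform.

drive_tool:
  deltas: "24 30 -2.5 0 0;24 60 -5 0 0;24 90 -7.5 0 0;24 120 -10 0 0;24 120 -10 0 0;24 120 -10 0 0;24 120 -10 0 0;24 120 -10 -10 0;24 120 -10 -18 0;24 120 -10 -21 0;24 120 -10 -21 0;24 120 -10 -21 0"

```text
time_s: 19.65
position: [0.5536, -0.0369, 0.0789]
tcp_rot: [[0.102, 0.995, -0.0], [0.995, -0.102, 0.0], [0.0, -0.0, -1.0]]
force: [0.1, -0.3, -1.3]
opening: 0.345
grasp_force: 30.0
```

```bash
python3 - <<'E'
from h import *
s=bot.read_state();print(s["position"],s["opening"],s["force"])
im=crop("side","s10.png",290,110,110,100,6)
E
```

```text
[ 0.55364512 -0.03691734  0.07893455] 0.34451112402920836 [ 0.10932934 -0.28418105 -1.25917856]
```

View pics/s10.png

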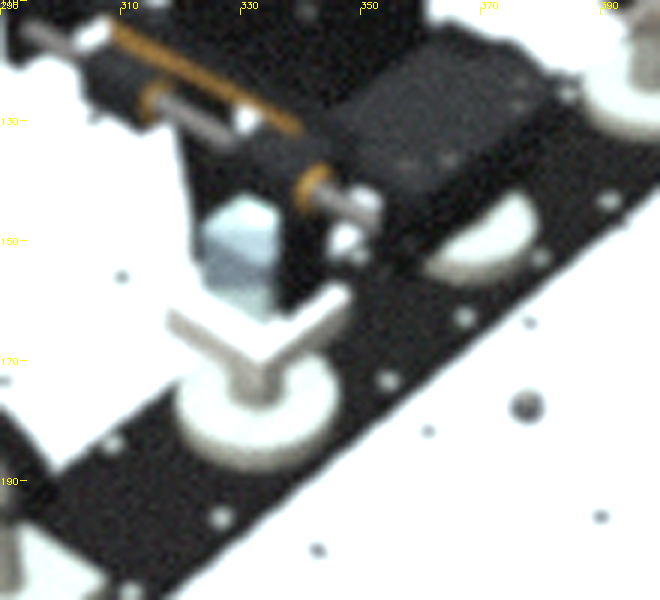

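The cube sits over the middle of the plate, near bottom corner at about (334,164), close to the predicted place. I lower and release.

drive_tool:
  deltas: "24 0 0 -2 0;24 0 0 -3.3 0;24 0 0 -3.3 0;24 0 0 -3.3 0;34 0 0 -3.3 0;45 0 0 -3.3 0;60 0 0 -3.3 0;60 0 0 -3.3 0;60 0 0 -3.3 0;60 0 0 20 0;60 0 0 60 0;60 0 0 110 0"

```text
time_s: 20.9
position: [0.5521, -0.0366, 0.1885]
tcp_rot: [[0.102, 0.995, -0.005], [0.995, -0.102, 0.001], [0.001, -0.005, -1.0]]
force: [1.2, -0.2, -0.9]
opening: 0.686
grasp_force: 0.0
```

drive_tool:
  deltas: "60 -40 0 20 0;60 -80 0 20 0;60 -120 0 20 0;60 -120 0 20 0;60 -120 0 20 0;60 -120 0 20 0"

```text
time_s: 21.5
position: [0.4353, -0.0374, 0.2095]
tcp_rot: [[0.102, 0.995, 0.002], [0.995, -0.102, -0.001], [-0.0, 0.002, -1.0]]
force: [0.5, -0.3, -0.3]
opening: 0.687
grasp_force: 0.0
```

```bash
python3 - <<'E'
from h import *
s=bot.read_state();print(s["time_s"],s["position"],s["opening"],s["force"])
im=crop("side","s11.png",200,80,240,180,3)
E
```

```text
21.5 [ 0.43530072 -0.03738877  0.20945123] 0.68712792518937 [ 0.51199263 -0.28405747 -0.29010147]
```

View pics/s11.png

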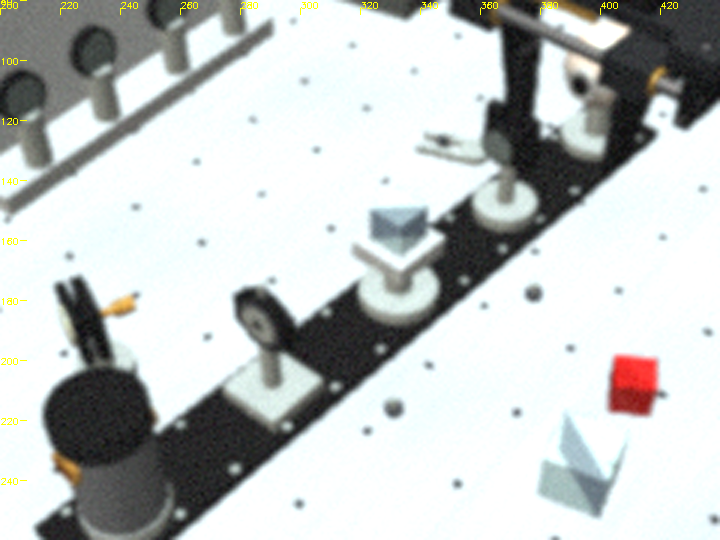

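The line stands complete: iris (291,208), post with the cube on top (333,160), lens (367,147), all upright and in line. The mirror is untouched at (228,185).

```bash
python3 -c "
from rig import bot
print(bot.hand_in())"
```

```text
the job is handed in; nothing more can be done
None
```

I built the beam line in the required order and handed the job in at about 21.5 s. The last side view showed everything upright and in line with the mirror untouched; the hand-in returned no verdict.

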